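Shut off the air outlet and snap its dust cap home

ROBOT

A 6-joint arm with a two-finger parallel gripper is mounted at the origin on a cart in front of the work surface, level with it; the furniture and walls round the work are solid. World frame = base frame: x ahead of the robot, y to its left, z up, the work surface at z = 0. Lengths are in m, angles in rad, forces in N, time in s.
With the tool pointing down it reaches from about 0.3 to 0.875 m from the base axis. Payload 6.4 kg.
Tool frame: the origin (TCP) lies where the fingers leave the gripper's body, on its centre line; the fingertips stand 73 mm ahead of it and the grasp point (between the pads) lies 54 mm ahead of it; z points along the fingers, y is the line along which they close (so a half turn about z gives the same grasp; the last joint's range is limited). The gripper opens to 85 mm and grips with 20 to 120 N. Pads are 22 mm wide; open, the fingers measure 114 mm over their backs; the gripper's body (76 mm by 85 mm) begins 54 mm behind the grasp point. The pads swing forward as they close: fully open they stand 13 mm farther back than shut.
Start: joints at [1.054, 0.181, 1.607, -0, 1.354, -0.206], TCP at [0.176, 0.547, 0.304] pointing down, gripper open.
Joint ranges: [-2.99, 2.99], [-0.89, 2.07], [0.3, 2.58], [-1.14, 4.28], [0, 2.63], [-3.12, 3.12]. Speed limits (rad/s): [2.57, 2.57, 3.01, 3.14, 3.14, 3.14].

INTERFACE

Orientations are given as a unit quaternion [w, x, y, z].
In Python, from bench import ctrl gives the robot as it stands.
- The arm moves only by the tool carry_out, never from a script. Its argument "steps" is one flat list of numbers, 7 for each row, row after row: the shift along the tool's x, y, z in m, then the turn, a rotation vector about the tool's x, y, z in rad, then the opening, from 0 (shut) to 1 (fully open). In form: [dx, dy, dz, wx, wy, wz, claw, dx, dy, dz, wx, wy, wz, claw, ...]. A call has 1 to 20 rows; each row is the pose to reach, as a shift and turn from the pose commanded when the call began, along the tool's axes at that moment; what a row does not reach only later rows make up. A row lasts 1/10 s, in which the tool goes at most 50 mm and 8.59 degrees, less where a joint would pass 70% of its speed; a pose out of reach is approached as far as the arm can. A call with a gripper value outside its range is refused whole. The fingers move at their own pace and stop on an object; the grip force is fixed at half the most. Time passes only in rows, so rows that repeat a pose let the fingers close. It gives the time, the measured TCP pose, the force, the opening and the grip force at its end, in the units of the state.
- ctrl.get_obs(): the state, without advancing time (a new reading comes with each control period).
- ctrl.camera(name): name is "side" or "top" or "wrist"; returns the picture (480x640x3 uint8, red, green, blue); there is no depth.
- ctrl.camera_params(name): a dict with "vertical_fov" (degrees; the focal length in pixels is half the picture's height over the tangent of half this angle, whatever the lens; pixels are square), "cx", "cy" (the principal point, pixels), "cam_to_world" (4x4, takes a point from camera to world coordinates); the wrist camera has in their place "hand_eye" (4x4, takes a point from camera to tool coordinates, whose origin is the TCP and whose axes are the flange's). Camera axes: x right, y down, z forward; pixel columns grow to the right and rows downward; lengths in m; the calibration is good to about 2 mm. The wrist camera is an equidistant fisheye: a pixel r from the principal point sees the ray r / f radians off the axis. A picture is of the moment at which its call begins: read the wrist's pose just before it. camera_params takes no time and is no camera call.
- ctrl.hand_in(): hands the job in; it is judged then, once.
The state is a dict: "time_s": time; "q": joint angles; "dq": joint speeds; "joint_efforts": joint torques, N m; "eef_pos": TCP position; "eef_rot": TCP orientation; "wrist_force": force on the tool from outside, world axes, zero at the start; "torque": the same for the moment, N m; "opening": opening from 0.0 (shut) to 1.0 (fully open); "grasp_force": force on a finger pad.
Only numpy, scipy, OpenCV 4.12 (cv2) and the standard library are available. Lean on these libraries where they do the work, as an engineer would, in place of code of your own. Each camera call takes 0.05 s, during which the arm holds its last target. There are 200 camera calls.

TASK

Shut off the outlet on the air manifold: press its sprung bar knob down, turn it a quarter turn clockwise to its stop while it is down, and let it spring back up. Then push the flanged dust cap (not the straight-sided one) onto the barbed nipple at the other end of the block until it clicks, keep pressing past the click so that the gasket under it is squeezed right down, and finish there, holding the cap pressed down firmly with the gripper still on it. Leave everything else on the bench where it is.

Things in the scene. Friction and masses are not known exactly. Their poses are not given: they have to be found in the camera images.
- manifold: aluminium air manifold block fixed to the bench, 70 mm (its x) by 220 mm (its y), top face 45 mm above the bench; origin at the centre of its underside, z up. Bar knob at its y = +75 mm, nipple at y = -75 mm; at y = 0 a round gauge, 44 mm wide, rises to 99 mm above the bench. A hose tail sticks out 27 mm at the +y end; two low feet reach 15 mm beyond the long sides
- knob (a joint): turn of the black bar knob about the vertical, rad, clockwise from above: near 0 (0 to 0.15 at the start) the bar lies along the block's y (outlet open), 1.5 is the stop (shut, bar across the block). An inner tooth blocks the turn between about 0.2 and 1.24 rad unless the knob is pressed down at least 5 mm; past 1.25 it can rise again
- knob_press (a joint): how far the knob is pressed down, m: 0 up, 0.007 fully down; spring 4.5 N at first, 9.5 N fully down, rises again by itself when let go in the open or the shut position
- knob_grip (a point): point on the knob's axis at the height to grip, 8 mm below the top of the bar; moves and turns with the knob, its y axis along the bar. The bar is 14 mm thick, 42 mm long, 24 mm high, on a round skirt 48 mm across and 6 mm thick whose top is 16 mm below this point. At rest the bar's top is 88 mm above the bench
- nipple_top (a point): top of the brass nipple, a round-ended post 16 mm in diameter that rises 30 mm above the block's top face (75 mm above the bench); axis vertical. Four sprung steel barbs stand out to 25 mm across, widest 11.5 mm above the block's top face
- nipple_seat (a point): point on the nipple's axis at the top of the relaxed gasket, 7 mm above the block's top face, fixed to the block; z up. The cap's underside lands here. Coming down, the cap meets resistance about 9 mm above this point, rising to roughly 10 to 16 N, then it drops and the barbs spring out over the lip just before this point; after that only the gasket resists, 2.5 mm to its stop
- gasket (a joint): how far the black sealing ring (36 mm across) round the foot of the nipple is squeezed down, m: 0 relaxed, 0.0025 hard stop; spring 3 N at first, 10 N at the stop
- cap: the dust cap to fit: grey plastic, upright on the bench, 36 mm high, ribbed body 34 mm in diameter, flange 48 mm in diameter and 6 mm thick at its foot, closed on top, about 30 g; origin at the centre of its open underside, z up. Grip the body above the flange. Its mouth, 20 mm wide, has a 3 mm thick snap lip that must ride over the nipple's barbs
- brass_bush: flanged brass bush, 46 mm across the flange, 30 mm high, loose bystander; origin at the centre of its underside
- ali_block: drilled aluminium block 40x60x38 mm, loose bystander; origin at the centre of its underside
- tape_measure: yellow tape measure 35x93x67 mm, loose bystander; origin at the centre of its underside
- tape_black: roll of black tape 58 mm across, 19 mm high, lying flat, loose bystander; origin at the centre of its underside
- nut_0: steel hex nut, 19x22 mm, 10 mm high, lying flat, loose bystander; origin at the centre of its underside
- plain_cap: the wrong cap: grey plastic cap 34 mm in diameter and 36 mm high, straight-sided with no flange, standing on the bench, loose; does not fit the nipple; origin at the centre of its underside
Not all that is in view belongs to the job. What is shaped like the cap but black or pink is not meant.

How it is judged:
By the outcome, as a careful person would: the job done as asked, in the order asked, and still so for the second after the job is handed in, while the arm keeps its last pose, push and grip.
It also fails if it takes over 61 s, if anything falls off the work surface, if the arm or the gripper's body presses on something with over 40 N, if the wrist force passes 120 N, or if a joint passes its speed limit or range.

## Working session

There is one attempt and no reset: what is moved stays moved. The work goes in short steps, Python scripts to look and compute and a tool call to move; the robot and the scene stay as the last step left them, time stands still between calls to the robot, and variables do not carry over. Pictures are saved under pics/ and viewed, at most 10 in all, crops included, and the job is handed in when it is done.

Besides the shell and the picture viewer there is one more tool, called after "Call:" by a JSON object that holds its "api" and its "payload". carry_out: Moves the arm, as the interface text tells. Its arguments: {"type":"object","properties":{"steps":{"type":"array"}},"required":["steps"]}

```bash
ls; mkdir -p pics
cat > h.py <<'E'
import numpy as np, cv2
from bench import ctrl
from scipy.spatial.transform import Rotation as R
def save(n,f):
    im=ctrl.camera(n); cv2.imwrite('pics/'+f,im[:,:,::-1]); return im
E
python3 - <<'E'
from h import *
o=ctrl.get_obs(); print({k:np.round(v,3) for k,v in o.items()})
for n in('top','side','wrist'):
    save(n,n+'0.png'); p=ctrl.camera_params(n); print(n,{k:np.round(v,4).tolist() for k,v in p.items()})
E
```

```text
pics
{'time_s': np.float64(0.0), 'q': array([ 1.054,  0.182,  1.608,  0.   ,  1.354, -0.206]), 'dq': array([ 0.   , -0.   ,  0.001, -0.002,  0.   , -0.   ]), 'joint_efforts': array([-2.0000e-03, -4.4487e+01, -3.5134e+01, -1.0000e-03,  9.0000e-03,
        0.0000e+00]), 'eef_pos': array([0.176, 0.547, 0.303]), 'eef_rot': array([-0.   ,  0.155,  0.988, -0.001]), 'wrist_force': array([-0.298,  0.258,  0.897]), 'torque': array([ 0.023,  0.015, -0.057]), 'grasp_force': np.float64(0.0), 'opening': np.float64(0.998)}
top {'vertical_fov': 56.4031, 'cx': 326.3576, 'cy': 234.8486, 'cam_to_world': [[0.087, -0.9739, 0.2097, 0.2939], [-0.9962, -0.0854, 0.0166, 0.0206], [0.0017, -0.2104, -0.9776, 1.1282], [0.0, 0.0, 0.0, 1.0]]}
side {'vertical_fov': 56.3754, 'cx': 320.8952, 'cy': 251.0053, 'cam_to_world': [[-0.997, -0.0494, 0.0589, 0.454], [-0.0767, 0.5777, -0.8127, 0.8041], [0.0062, -0.8148, -0.5798, 0.6436], [0.0, 0.0, 0.0, 1.0]]}
wrist {'vertical_fov': 65.7065, 'cx': 322.5809, 'cy': 241.9521, 'hand_eye': [[-0.0002, -0.9652, -0.2617, 0.0662], [1.0, -0.0001, -0.0002, 0.0002], [0.0001, -0.2617, 0.9652, -0.0702], [0.0, 0.0, 0.0, 1.0]]}
```

View pics/top0.png

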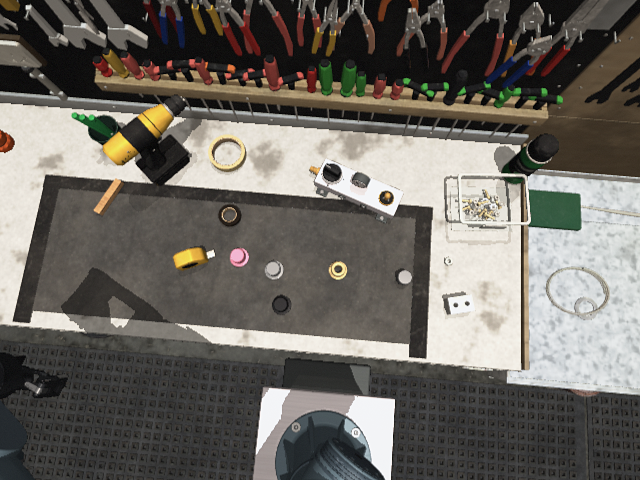

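View pics/side0.png

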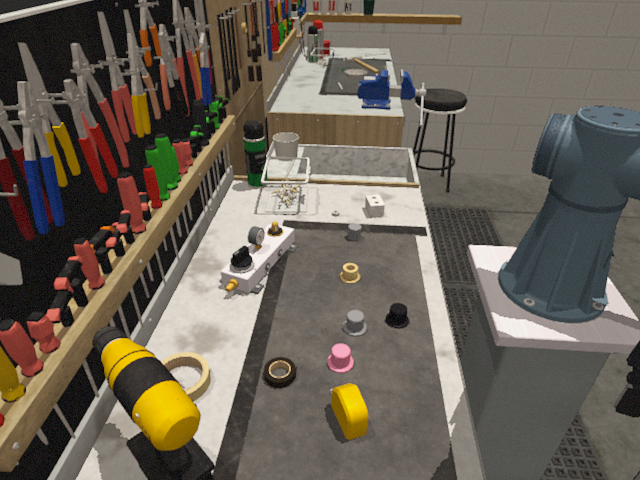

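The top view shows the grey caps at (274,269), which is flanged, and at (404,276), which is straight-sided. The black flanged cap is at (281,304) and the pink one at (239,257). The manifold has its knob at (331,173), gauge at (360,180) and nipple at (387,197). The grey cap with a wide foot at (274,269) fits the description, and I'll confirm it in a crop.

```bash
cat >> h.py <<'E'
def ray(n,u,v):
    p=ctrl.camera_params(n); f=240/np.tan(np.radians(p['vertical_fov'])/2); T=p['cam_to_world']
    d=T[:3,:3]@np.array([(u-p['cx'])/f,(v-p['cy'])/f,1]); return T[:3,3],d
def onz(n,u,v,z):
    c,d=ray(n,u,v); return c+d*(z-c[2])/d[2]
def tri(a,b):
    A=np.zeros((3,3));B=np.zeros(3)
    for c,d in(a,b):
        d=d/np.linalg.norm(d);P=np.eye(3)-np.outer(d,d);A+=P;B+=P@c
    return np.linalg.solve(A,B)
E
python3 - <<'E'
from h import *
t=cv2.imread('pics/top0.png');s=cv2.imread('pics/side0.png')
a=cv2.resize(t[150:220,300:420],(720,420)[:2],interpolation=cv2.INTER_CUBIC)[:, :]
a=cv2.resize(t[155:225,305:415],(400,254),interpolation=cv2.INTER_CUBIC)
b=cv2.resize(t[240:320,250:376],(400,254),interpolation=cv2.INTER_CUBIC)
c=cv2.resize(s[215:300,215:300],(400,340)[::1],interpolation=cv2.INTER_CUBIC)
d=cv2.resize(s[290:375,325:410],(400,340),interpolation=cv2.INTER_CUBIC)
cv2.imwrite('pics/crop.png',np.vstack([np.hstack([a,b]),np.hstack([c,d])]))
print(tri(ray('top',274,269),ray('side',355,322)),onz('top',274,265,.036))
K=onz('top',331,172,.088);N=onz('top',387,196,.075);print(K,N,np.linalg.norm((K-N)[:2]))
print(tri(ray('top',331,172),ray('side',241,252)),tri(ray('top',386,195),ray('side',275,224)))
E
```

```text
[0.43291404 0.16216233 0.01813092] [0.44138035 0.16088031 0.036     ]
[0.67505043 0.04065312 0.088     ] [ 0.62996357 -0.10122991  0.075     ] 0.14887450501711041
[0.67839611 0.0407795  0.08528903] [ 0.63168707 -0.09884346  0.07265846]
```

View pics/crop.png

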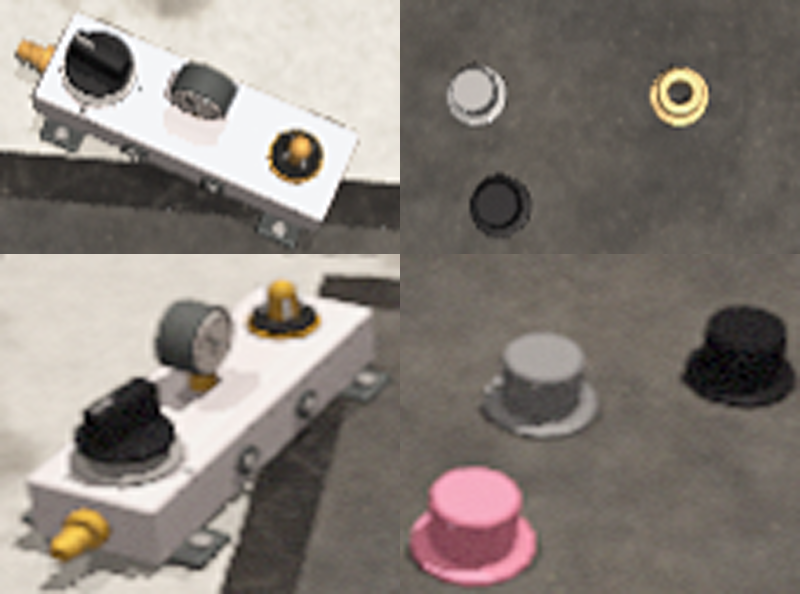

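The crop confirms it: the grey cap at (274,269) has a body on a wide flange. The bar knob lies along the block. I'll go above the knob next.

```bash
cat >> h.py <<'E'
def pose():
    o=ctrl.get_obs(); q=o['eef_rot']; return np.array(o['eef_pos']),R.from_quat([q[1],q[2],q[3],q[0]])
def shift(t,yaxis=None):
    p,r=pose(); print('shift',np.round(r.inv().apply(np.array(t)-p),4),'pos',np.round(p,4),'y',np.round(r.as_matrix()[:,1],4))
    m=r.as_matrix(); print('tilt fix rotvec', np.round(r.inv().apply(np.cross(m[:,2],[0,0,-1])),4))
    if yaxis is not None:
        y=r.inv().apply([*yaxis,0]); a=np.arctan2(-y[0],y[1]); print('turn z',np.round((a+np.pi/2)%np.pi-np.pi/2,4))
def wray(u,v,p,r):
    c=ctrl.camera_params('wrist'); f=240/np.tan(np.radians(c['vertical_fov'])/2)
    d=np.array([u-c['cx'],v-c['cy']]); rr=np.hypot(*d); th=rr/f; T=c['hand_eye']
    d=np.array([*(d/max(rr,1e-9)*np.sin(th)),np.cos(th)])
    return p+r.apply(T[:3,3]), r.apply(T[:3,:3]@d)
def wonz(u,v,z,p,r):
    c,d=wray(u,v,p,r); return c+d*(z-c[2])/d[2]
E
python3 -c "
from h import *
shift([.66,.02,.27],[.952,-.306])"
```

```text
shift [-0.6224 -0.3537  0.0335] pos [0.1757 0.5472 0.3032] y [ 0.3058  0.9521 -0.0014]
tilt fix rotvec [-0.0014 -0.0003 -0.    ]
turn z -1.5706
```

Call:
{"api": "carry_out", "payload": {"steps": [-0.62,-0.354,0.033,0,0,-1.57,1,-0.62,-0.354,0.033,0,0,-1.57,1,-0.62,-0.354,0.033,0,0,-1.57,1,-0.62,-0.354,0.033,0,0,-1.57,1,-0.62,-0.354,0.033,0,0,-1.57,1,-0.62,-0.354,0.033,0,0,-1.57,1,-0.62,-0.354,0.033,0,0,-1.57,1,-0.62,-0.354,0.033,0,0,-1.57,1,-0.62,-0.354,0.033,0,0,-1.57,1,-0.62,-0.354,0.033,0,0,-1.57,1,-0.62,-0.354,0.033,0,0,-1.57,1,-0.62,-0.354,0.033,0,0,-1.57,1,-0.62,-0.354,0.033,0,0,-1.57,1,-0.62,-0.354,0.033,0,0,-1.57,1,-0.62,-0.354,0.033,0,0,-1.57,1,-0.62,-0.354,0.033,0,0,-1.57,1,-0.62,-0.354,0.033,0,0,-1.57,1,-0.62,-0.354,0.033,0,0,-1.57,1]}}

```text
time_s: 1.95
eef_pos: [0.6574, 0.0209, 0.2701]
eef_rot: [-0.0, -0.589, 0.808, 0.001]
wrist_force: [-0.5, 0.1, 1.3]
opening: 1.004
grasp_force: 0.0
```

```bash
python3 -c "
from h import *
p,r=pose();np.save('w1.npy',np.r_[p,r.as_quat()]);save('wrist','w1.png');o=ctrl.get_obs();print(p,np.round(o['q'],3),r.as_matrix()[:,1],o['time_s'])"
```

```text
[0.65736893 0.0209241  0.27008795] [-0.147  0.389  1.415  0.     1.339 -2.978] [-0.95164529  0.3071936   0.00182607] 2.0
```

View pics/w1.png

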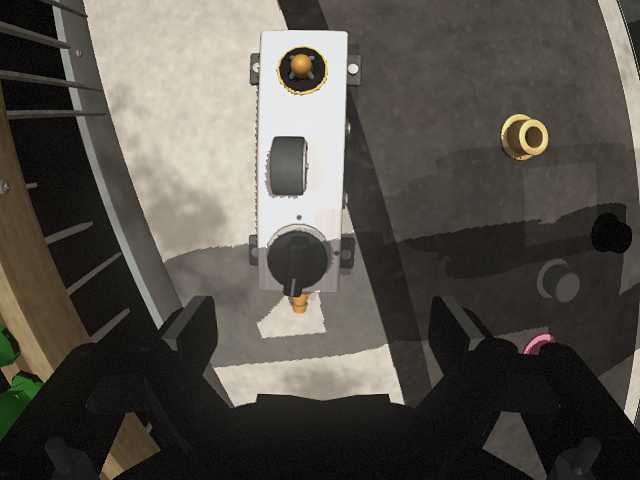

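The wrist view shows the knob at about (298,258), the nipple's ball top at (301,66), and the bar running roughly vertical to (292,295). I'll enlarge the knob and measure.

Run:
```python
from h import *
w=np.load('w1.npy');p=w[:3];r=R.from_quat(w[3:])
im=cv2.imread('pics/w1.png')
a=cv2.resize(im[215:315,245:355],(660,600),interpolation=cv2.INTER_CUBIC)
a=cv2.convertScaleAbs(a,alpha=2,beta=10);cv2.imwrite('pics/w1c.png',a)
g=im.max(2); m=((g>140)).astype(np.uint8); m[:, :240]=0;m[:,360:]=0;m[:20]=0;m[292:]=0
# block left/right edges on top face
for rows,f in((range(45,290,35),lambda x:x),):
  L=[];Rr=[]
  for v in rows:
    x=np.where(m[v]>0)[0]; 
    if len(x)>3: print(v,x.min(),x.max())
print('nipple',wonz(301,66,.073,p,r),'knob skirt',wonz(298,258,.062,p,r))
print(tri(wray(301,66,p,r),ray('top',387,195)))
```

```text
45 240 346
80 240 346
115 240 345
150 240 343
185 240 342
220 240 350
255 259 333
nipple [ 0.6338086  -0.10040047  0.073     ] knob skirt [0.68227362 0.03656438 0.062     ]
[ 0.63387235 -0.10129069  0.07042331]
```

View pics/w1c.png

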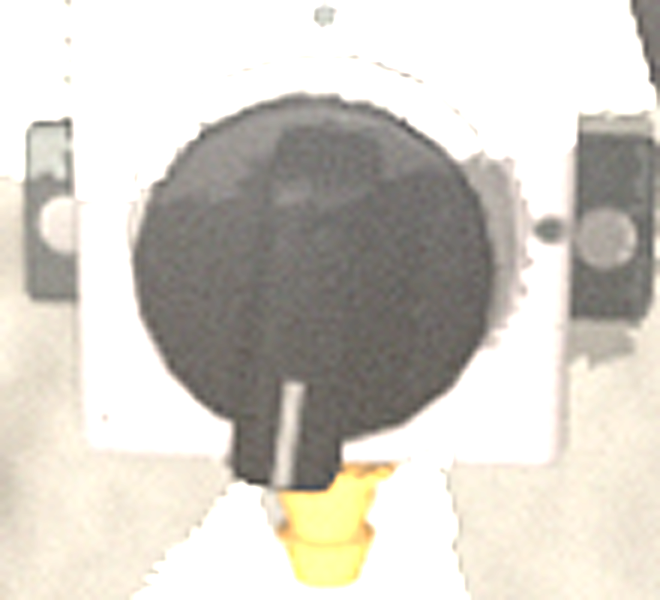

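Run:
```python
from h import *
w=np.load('w1.npy');p=w[:3];r=R.from_quat(w[3:])
px=lambda x,y:(245+x/6,215+y/6)
W=lambda x,y,z:wonz(*px(x,y),z,p,r)
c=W(314,273,.063);n=W(137,273,.063);e=W(492,273,.063);t=W(314,95,.063)
print('skirt',c,'diam',np.linalg.norm(n-e),2*np.linalg.norm(t-c))
a,b=W(295,385,.088),W(283,485,.088);print('ptr',a,b); d=(b-a)[:2];d/=np.linalg.norm(d);print(d,'reach',(b[:2]-c[:2])@d, 'off',np.cross(d,b[:2]-c[:2]))
l,rr=W(232,470,.088),W(340,475,.088);m=(l+rr)/2;print('end mid',m,np.linalg.norm(l-rr)); dd=(m-c)[:2];print('dir from centre',dd/np.linalg.norm(dd),np.linalg.norm(dd))
N=wonz(301,66,.073,p,r);y=(c-N)[:2];print('block y',y/np.linalg.norm(y),np.linalg.norm(y))
print('angles deg cw from block y', [np.degrees(np.arctan2(y[1],y[0])-np.arctan2(k[1],k[0])) for k in(d,dd)])
sh=[*c[:2],.20]; dm=d+dd/np.linalg.norm(dd); dm/=np.linalg.norm(dm)
shift(sh,[-dm[1],dm[0]])
```

```text
skirt [0.68328242 0.03807098 0.063     ] diam 0.04670152442435325 0.047880014187349024
ptr [0.68599362 0.04366353 0.088     ] [0.69179951 0.05569374 0.088     ]
[0.43464027 0.90060415] reach 0.019573000516188675 off -1.0966426929223151e-05
end mid [0.69089628 0.05422521 0.088     ] 0.013325878641580042
dir from centre [0.42634092 0.90456256] 0.017858615688270185
block y [0.33645539 0.94169941] 0.1470442116789364
angles deg cw from block y [np.float64(6.101342352994411), np.float64(5.574505202482277)]
shift [-0.0236 -0.02    0.0704] pos [0.6571 0.0217 0.2704] y [-0.952   0.3061  0.0015]
tilt fix rotvec [ 0.0015  0.0002 -0.    ]
turn z 0.1339<stdin>:7: DeprecationWarning: Arrays of 2-dimensional vectors are deprecated. Use arrays of 3-dimensional vectors instead. (deprecated in NumPy 2.0)
```

Call:
{"api": "carry_out", "payload": {"steps": [-0.024,-0.019,0.03,0,0,0.134,1,-0.024,-0.019,0.06,0,0,0.134,1,-0.024,-0.019,0.08,0,0,0.134,1,-0.024,-0.019,0.1,0,0,0.134,1,-0.024,-0.019,0.115,0,0,0.134,1,-0.024,-0.019,0.131,0,0,0.134,1,-0.024,-0.019,0.131,0,0,0.134,1,-0.024,-0.019,0.131,0,0,0.134,0.5,-0.024,-0.019,0.131,0,0,0.134,0.4]}}

```text
time_s: 2.9
eef_pos: [0.6841, 0.0378, 0.1413]
eef_rot: [0.001, -0.533, 0.846, -0.001]
wrist_force: [-0.4, -0.3, 0.5]
opening: 0.689
grasp_force: 0.0
```

```bash
python3 -c "
from h import *
p,r=pose();np.save('w2.npy',np.r_[p,r.as_quat()]);im=save('wrist','w2.png');o=ctrl.get_obs();print(p,np.round(o['q'],3),r.as_matrix()[:,1],o['time_s'],o['opening'],o['wrist_force'])"
```

```text
[0.68408812 0.03781801 0.14129248] [-0.118  0.584  1.414  0.     1.141 -2.814] [-0.90238452  0.43092675 -0.0020753 ] 2.95 0.6027571571016054 [0.97294476 0.01672988 0.1944664 ]
```

View pics/w2.png

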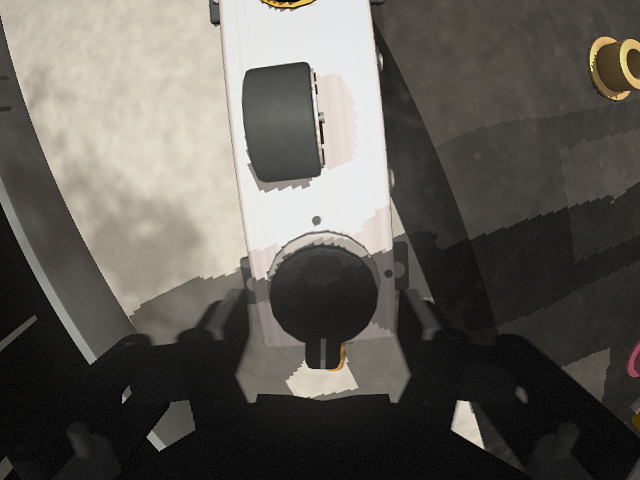

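The wrist view shows the bar upright and centred between the fingers: pointer at (323,355), skirt centre at (324,296). I'll close on it.

Call:
{"api": "carry_out", "payload": {"steps": [0,0,0,0,0,0,0.2,0,0,0,0,0,0,0,0,0,0,0,0,0,0,0,0,0,0,0,0,0,0,0,0,0,0,0,0,0,0,0,0,0,0,0,0,0,0,0,0,0,0]}}

```text
time_s: 3.65
eef_pos: [0.6837, 0.0377, 0.1403]
eef_rot: [0.0, -0.533, 0.846, -0.0]
wrist_force: [1.0, -0.2, 4.2]
opening: 0.148
grasp_force: 60.9
```

```bash
python3 -c "
from h import *
p,r=pose();w=np.load('w2.npy');r2=R.from_quat(w[3:]);print('skirt',wonz(324,296,.063,w[:3],r2),'ptr',wonz(323,353,.088,w[:3],r2));o=ctrl.get_obs();print(p,r.as_matrix()[:,1],o['time_s'],o['opening'],o['wrist_force'],o['torque'],o['grasp_force'])"
```

```text
skirt [0.68299903 0.0368463  0.063     ] ptr [0.689153   0.04880954 0.088     ]
[0.68372984 0.03768862 0.14033999] [-0.9023271   0.43105043 -0.0011548 ] 3.65 0.14810593866415608 [ 0.99015673 -0.21829004  4.18378305] [-0.10416008 -0.12212553 -0.02641419] 60.8881938457489
```

Call:
{"api": "carry_out", "payload": {"steps": [0,0,0.002,0,0,0,0,0,0,0.004,0,0,0,0,0,0,0.006,0,0,0,0,0,0,0.008,0,0,0,0,0,0,0.008,0,0,0,0]}}

```text
time_s: 4.15
eef_pos: [0.6838, 0.0377, 0.1336]
eef_rot: [0.0, -0.533, 0.846, -0.0]
wrist_force: [-3.9, -1.3, 14.3]
opening: 0.143
grasp_force: 62.3
```

Call:
{"api": "carry_out", "payload": {"steps": [0,0,0,0,0,0.1,0,0,0,0,0,0,0.2,0,0,0,0,0,0,0.3,0,0,0,0,0,0,0.4,0,0,0,0,0,0,0.5,0,0,0,0,0,0,0.6,0]}}

```text
time_s: 4.75
eef_pos: [0.6838, 0.0378, 0.1336]
eef_rot: [0.001, -0.258, 0.966, -0.0]
wrist_force: [-4.1, -0.2, 12.6]
opening: 0.148
grasp_force: 62.2
```

```bash
python3 -c "
from h import *
p,r=pose();o=ctrl.get_obs();print(p,r.as_matrix()[:,1],o['wrist_force'],o['torque'],o['grasp_force'],o['q'])"
```

```text
[0.68377172 0.0377608  0.13359254] [-0.4980611   0.86714147 -0.00089689] [-4.14835509 -0.15284636 12.61138529] [-0.14083105  0.65344889  0.0612266 ] 62.22015380859375 [-1.17620668e-01  5.94183805e-01  1.41684685e+00 -2.68223289e-04
  1.12938453e+00 -2.20966451e+00]
```

Turning freely. Continuing to the stop.

Call:
{"api": "carry_out", "payload": {"steps": [0,0,0,0,0,0.1,0,0,0,0,0,0,0.2,0,0,0,0,0,0,0.3,0,0,0,0,0,0,0.4,0,0,0,0,0,0,0.5,0,0,0,0,0,0,0.6,0,0,0,0,0,0,0.7,0,0,0,0,0,0,0.76,0,0,0,0,0,0,0.8,0,0,0,0,0,0,0.8,0]}}

```text
time_s: 5.75
eef_pos: [0.6837, 0.0379, 0.1336]
eef_rot: [0.001, 0.137, 0.991, -0.0]
wrist_force: [-4.0, -0.1, 12.5]
opening: 0.147
grasp_force: 62.3
```

```bash
python3 -c "
from h import *
p,r=pose();o=ctrl.get_obs();y=r.as_matrix()[:,1];print(p,np.degrees(np.arctan2(y[1],y[0])),o['wrist_force'],o['torque'],o['grasp_force'],o['q'])"
```

```text
[0.68374638 0.03786937 0.13357123] 74.2243687597179 [-4.0250969  -0.08621726 12.51891526] [-0.05236039  0.57180973  0.09923489] 62.257018089294434 [-1.17474883e-01  5.94202971e-01  1.41686636e+00 -2.39029941e-04
  1.12941169e+00 -1.41283253e+00]
```

Call:
{"api": "carry_out", "payload": {"steps": [0,0,0,0,0,0.03,0,0,0,0,0,0,0.06,0,0,0,0,0,0,0.06,0]}}

```text
time_s: 6.05
eef_pos: [0.6837, 0.0379, 0.1336]
eef_rot: [0.001, 0.166, 0.986, -0.0]
wrist_force: [-2.8, -1.0, 13.4]
opening: 0.146
grasp_force: 63.3
```

```bash
python3 -c "
from h import *
p,r=pose();o=ctrl.get_obs();y=r.as_matrix()[:,1];print(p,np.degrees(np.arctan2(y[1],y[0])),o['wrist_force'],o['torque'],o['grasp_force'],o['q'])"
```

```text
[0.68373826 0.03792796 0.13355817] 70.92842989298418 [-2.80160442 -1.03173451 13.36480754] [-0.08830163  0.52720413  1.08585569] 63.33613157272339 [-1.17165159e-01  5.94233368e-01  1.41684924e+00 -9.20257319e-04
  1.12934004e+00 -1.35470747e+00]
```

Call:
{"api": "carry_out", "payload": {"steps": [0,0,-0.003,0,0,0,0,0,0,-0.006,0,0,0,0,0,0,-0.008,0,0,0,0,0,0,-0.008,0,0,0,0.3,0,0,-0.008,0,0,0,0.6,0,0,-0.008,0,0,0,1,0,0,-0.008,0,0,0,1,0,0,-0.008,0,0,0,1,0,0,-0.008,0,0,0,1,0,0,-0.04,0,0,0,1,0,0,-0.08,0,0,0,1,0,0,-0.12,0,0,0,1,0,0,-0.12,0,0,0,1]}}

```text
time_s: 7.35
eef_pos: [0.6865, 0.0376, 0.26]
eef_rot: [0.006, 0.167, 0.986, 0.0]
wrist_force: [0.9, -0.6, 1.2]
opening: 0.997
grasp_force: 0.0
```

Run:
```python
from h import *
p,r=pose();np.save('w3.npy',np.r_[p,r.as_quat()]);im=save('wrist','w3.png');print(p,ctrl.get_obs()['q'])
shift([.441,.161,.22])
```

```text
[0.68654703 0.03758104 0.26000127] [-1.17575188e-01  4.58387345e-01  1.34853781e+00  4.51333027e-05
  1.32660872e+00 -1.35359239e+00]
shift [0.2715 0.0361 0.0345] pos [0.6853 0.0377 0.2566] y [0.3286 0.9445 0.0018]
tilt fix rotvec [ 0.0018  0.0079 -0.    ]
```

View pics/w3.png

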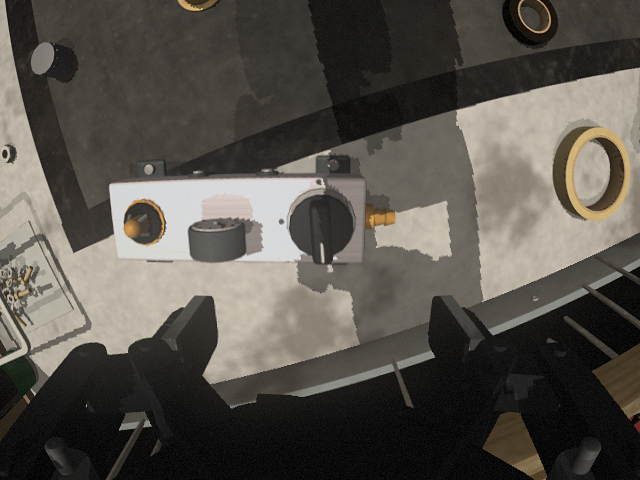

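The bar now lies across the block at (322,230) with the skirt round it, so the outlet is shut. On to the cap.

Call:
{"api": "carry_out", "payload": {"steps": [0.272,0.036,0.035,0,0,1.57,1,0.272,0.036,0.035,0,0,1.57,1,0.272,0.036,0.035,0,0,1.57,1,0.272,0.036,0.035,0,0,1.57,1,0.272,0.036,0.035,0,0,1.57,1,0.272,0.036,0.035,0,0,1.57,1,0.272,0.036,0.035,0,0,1.57,1,0.272,0.036,0.035,0,0,1.57,1,0.272,0.036,0.035,0,0,1.57,1,0.272,0.036,0.035,0,0,1.57,0.9,0.272,0.036,0.035,0,0,1.57,0.7,0.272,0.036,0.035,0,0,1.57,0.7,0.272,0.036,0.035,0,0,1.57,0.7,0.272,0.036,0.035,0,0,1.57,0.7,0.272,0.036,0.035,0,0,1.57,0.7]}}

```text
time_s: 8.9
eef_pos: [0.4382, 0.1612, 0.2167]
eef_rot: [-0.0, 0.815, 0.58, -0.0]
wrist_force: [-0.4, 0.3, 0.9]
opening: 0.698
grasp_force: 0.0
```

Run:
```python
from h import *
p,r=pose();np.save('w4.npy',np.r_[p,r.as_quat()]);im=save('wrist','w4.png');print(p,ctrl.get_obs()['q'],r.as_matrix()[:,1])
```

```text
[0.438161   0.16119793 0.21672049] [9.74487673e-02 3.91027360e-02 1.95243615e+00 4.67275792e-06
 1.15021185e+00 4.30802567e-01] [ 9.45020467e-01 -3.27011056e-01 -2.93914457e-04]
```

View pics/w4.png

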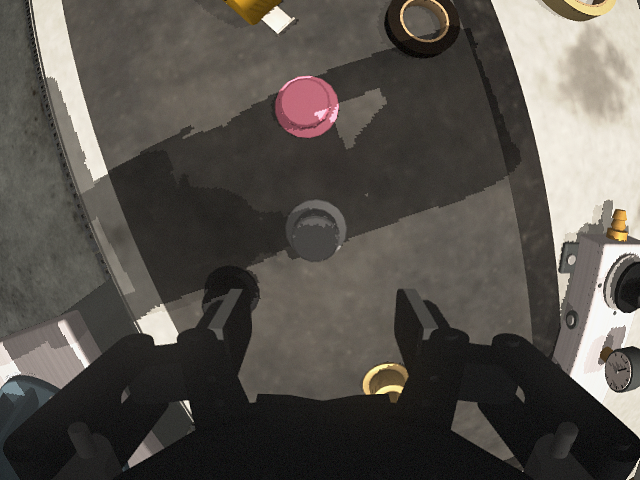

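The grey flanged cap is at (316,230), pink at (307,106), black at (232,290) partly behind the left finger.

Run:
```python
from h import *
w=np.load('w4.npy');p=w[:3];r=R.from_quat(w[3:])
c=wonz(316.5,230.5,.005,p,r)
print('cap',c,'diam',np.linalg.norm(wonz(286,230,.005,p,r)-wonz(347,230,.005,p,r)),np.linalg.norm(wonz(316,200,.005,p,r)-wonz(316,261,.005,p,r)))
for n,u,v in(('pink',307,107),('black',232,292)):
    q=wonz(u,v,.015,p,r)-c; print(n,r.inv().apply(q))
shift([*c[:2],.103])
```

```text
cap [0.43323943 0.16192539 0.005     ] diam 0.04765759797372105 0.049028983788116785
pink [ 0.09405973 -0.00645389 -0.0100097 ]
black [-0.04845483 -0.06850615 -0.00997389]
shift [-0.0009 -0.0049  0.1138] pos [0.4382 0.1612 0.2168] y [ 9.449e-01 -3.272e-01 -1.000e-04]
tilt fix rotvec [-0.0001  0.0001  0.    ]
```

Call:
{"api": "carry_out", "payload": {"steps": [-0.001,-0.005,0.03,0,0,0,0.7,-0.001,-0.005,0.06,0,0,0,0.7,-0.001,-0.005,0.09,0,0,0,0.7,-0.001,-0.005,0.11,0,0,0,0.7,-0.001,-0.005,0.125,0,0,0,0.7,-0.001,-0.005,0.137,0,0,0,0.7,-0.001,-0.005,0.137,0,0,0,0.7,-0.001,-0.005,0.137,0,0,0,0.5,-0.001,-0.005,0.137,0,0,0,0.3,-0.001,-0.005,0.137,0,0,0,0,-0.001,-0.005,0.137,0,0,0,0,-0.001,-0.005,0.137,0,0,0,0,-0.001,-0.005,0.137,0,0,0,0,-0.001,-0.005,0.137,0,0,0,0,-0.001,-0.005,0.137,0,0,0,0]}}

```text
time_s: 10.45
eef_pos: [0.4342, 0.1621, 0.081]
eef_rot: [0.001, 0.815, 0.58, 0.001]
wrist_force: [-0.4, -1.0, 6.7]
opening: 0.38
grasp_force: 60.2
```

Run:
```python
from h import *
w=np.load('w3.npy');p=w[:3];r=R.from_quat(w[3:])
o=ctrl.get_obs();print(o['wrist_force'],o['torque'])
# refine nipple from w3 gasket ring / w1
im=cv2.imread('pics/w3.png');cv2.imwrite('pics/n3.png',np.hstack([cv2.resize(im[190:260,110:180],(400,400),interpolation=cv2.INTER_CUBIC),cv2.resize(cv2.imread('pics/w1.png')[35:105,265:335],(400,400),interpolation=cv2.INTER_CUBIC)]))
shift([.62,-.06,.23],[.33,.944])
```

```text
[-0.43249937 -1.00976754  6.65572569] [0.05242522 0.20593256 0.05025089]
shift [-0.1487  0.2487 -0.1486] pos [0.4342 0.1621 0.081 ] y [ 0.9448 -0.3277  0.0021]
tilt fix rotvec [ 0.0021 -0.001  -0.    ]
turn z -1.5684
```

View pics/n3.png

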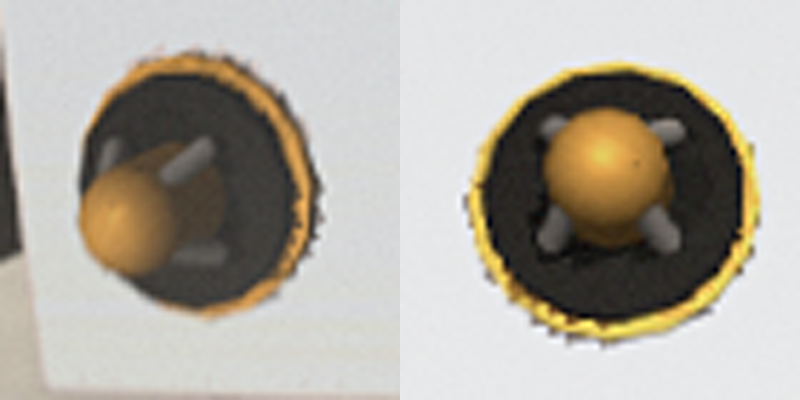

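In both crops the ball tip sits over the black gasket. Converting to pixels, w1 has the ball at (301.4,63.9) and gasket at (302.6,69.1); w3 has the ball at (132.8,228.5) and gasket at (143.2,223.4).

Run:
```python
from h import *
for f,b,g in(('w1',(301.4,63.9),(302.6,69.1)),('w3',(132.8,228.5),(143.2,223.4))):
    w=np.load(f+'.npy');p=w[:3];r=R.from_quat(w[3:]); print(wonz(*b,.067,p,r),wonz(*g,.052,p,r))
w=np.load('w3.npy');p=w[:3];r=R.from_quat(w[3:])
for k in((182,0),):pass
```

```text
[ 0.63301644 -0.10348426  0.067     ] [ 0.63319882 -0.102535    0.052     ]
[ 0.63353151 -0.10326911  0.067     ] [ 0.63370387 -0.10094425  0.052     ]
```

Call:
{"api": "carry_out", "payload": {"steps": [0,0,-0.04,0,0,0,0,0,0,-0.08,0,0,0,0,0,0,-0.12,0,0,0,0,-0.02,0.03,-0.15,0,0,0,0,-0.046,0.069,-0.15,0,0,0,0,-0.07,0.103,-0.15,0,0,0,0,-0.093,0.138,-0.15,0,0,0,0,-0.116,0.172,-0.15,0,0,0,0,-0.139,0.206,-0.15,0,0,0,0,-0.162,0.24,-0.15,0,0,0,0,-0.175,0.26,-0.15,0,0,0,0,-0.185,0.275,-0.15,0,0,0,0,-0.185,0.275,-0.15,0,0,0,0,-0.185,0.275,-0.15,0,0,0,0,-0.185,0.275,-0.15,0,0,0,0]}}

```text
time_s: 11.95
eef_pos: [0.6317, -0.102, 0.2297]
eef_rot: [-0.0, 0.815, 0.58, -0.0]
wrist_force: [0.5, -0.0, -0.1]
opening: 0.383
grasp_force: 59.7
```

Run:
```python
from h import *
save('wrist','w5.png')
o=ctrl.get_obs();print(o['wrist_force'],o['torque'],o['opening'],o['grasp_force'])
shift([.6334,-.1028,.166],[.944,-.331])
```

```text
[ 1.66379632 -0.50377392  0.10663562] [-0.07932012  0.01385831 -0.00969797] 0.3818148349052212 59.74953783676028
shift [-0.0004  0.0019  0.0638] pos [ 0.6318 -0.1019  0.2298] y [ 9.451e-01 -3.268e-01 -6.000e-04]
tilt fix rotvec [-0.0006 -0.0002  0.    ]
turn z 0.0043
```

View pics/w5.png

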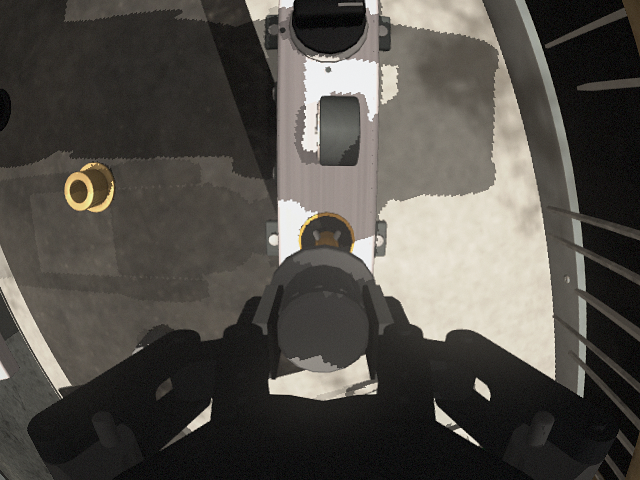

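The cap is held upright with its flange centred at about column 323. The nipple ring is at (327,240), which matches the 2 mm correction. Descending to just above the nipple.

Call:
{"api": "carry_out", "payload": {"steps": [0,0.002,0.01,0,0,0,0,0,0.002,0.03,0,0,0,0,0,0.002,0.05,0,0,0,0,0,0.002,0.064,0,0,0,0,0,0.002,0.064,0,0,0,0,0,0.002,0.064,0,0,0,0]}}

```text
time_s: 12.6
eef_pos: [0.6342, -0.1035, 0.1658]
eef_rot: [-0.0, 0.815, 0.58, -0.0]
wrist_force: [0.6, -1.0, 0.0]
opening: 0.381
grasp_force: 59.7
```

Run:
```python
from h import *
o=ctrl.get_obs();print(o['wrist_force'],o['torque'],o['opening'],o['grasp_force'])
shift([.6334,-.1028,.142])
```

```text
[ 0.56102758 -0.97305745  0.01722419] [0.00840259 0.03304981 0.00249102] 0.3809729274777449 59.74964635446668
shift [ 0.0004 -0.001   0.0238] pos [ 0.6342 -0.1035  0.1658] y [ 9.448e-01 -3.276e-01 -4.000e-04]
tilt fix rotvec [-0.0004 -0.     -0.    ]
```

Call:
{"api": "carry_out", "payload": {"steps": [0,-0.001,0.004,0,0,0,0,0,-0.001,0.008,0,0,0,0,0,-0.001,0.012,0,0,0,0,0,-0.001,0.016,0,0,0,0,0,-0.001,0.021,0,0,0,0,0,-0.001,0.021,0,0,0,0,0,-0.001,0.021,0,0,0,0]}}

```text
time_s: 13.3
eef_pos: [0.6332, -0.1033, 0.1446]
eef_rot: [-0.0, 0.815, 0.58, -0.0]
wrist_force: [0.2, -0.4, -0.4]
opening: 0.38
grasp_force: 59.8
```

Run:
```python
from h import *
o=ctrl.get_obs();print(o['wrist_force'],o['torque'],o['opening'],o['grasp_force'])
shift([.6334,-.1028,.133])
```

```text
[ 0.15492145 -0.40626396 -0.35203053] [-0.05061438 -0.00425568  0.03679   ] 0.3796252245309069 59.761898797005415
shift [0.0006 0.     0.0116] pos [ 0.6332 -0.1033  0.1446] y [ 9.447e-01 -3.279e-01 -5.000e-04]
tilt fix rotvec [-0.0005 -0.     -0.    ]
```

The cap slid over the post with no contact force, its underside now about 0.064. Pressing over the barbs.

Call:
{"api": "carry_out", "payload": {"steps": [0,0,0.002,0,0,0,0,0,0,0.004,0,0,0,0,0,0,0.006,0,0,0,0,0,0,0.007,0,0,0,0,0,0,0.008,0,0,0,0,0,0,0.008,0,0,0,0]}}

```text
time_s: 13.9
eef_pos: [0.6341, -0.1038, 0.1385]
eef_rot: [0.001, 0.815, 0.58, 0.001]
wrist_force: [-1.3, -0.6, 6.9]
opening: 0.384
grasp_force: 60.7
```

Call:
{"api": "carry_out", "payload": {"steps": [0,0,0.001,0,0,0,0,0,0,0.002,0,0,0,0,0,0,0.003,0,0,0,0,0,0,0.003,0,0,0,0]}}

```text
time_s: 14.3
eef_pos: [0.6331, -0.1034, 0.1333]
eef_rot: [-0.0, 0.815, 0.58, -0.0]
wrist_force: [-0.6, -0.7, -1.1]
opening: 0.381
grasp_force: 61.3
```

Call:
{"api": "carry_out", "payload": {"steps": [0,0,0.001,0,0,0,0,0,0,0.002,0,0,0,0,0,0,0.002,0,0,0,0]}}

```text
time_s: 14.6
eef_pos: [0.6331, -0.1033, 0.1321]
eef_rot: [-0.0, 0.815, 0.58, -0.0]
wrist_force: [-3.5, -0.1, 5.1]
opening: 0.379
grasp_force: 62.0
```

It clicked (force dropped to about zero), and the gasket has begun to resist. Squeezing to the stop.

Call:
{"api": "carry_out", "payload": {"steps": [0,0,0.001,0,0,0,0,0,0,0.002,0,0,0,0,0,0,0.003,0,0,0,0,0,0,0.003,0,0,0,0]}}

```text
time_s: 15.0
eef_pos: [0.6332, -0.1033, 0.1305]
eef_rot: [-0.0, 0.815, 0.58, -0.0]
wrist_force: [-7.5, 0.7, 14.0]
opening: 0.378
grasp_force: 63.0
```

Call:
{"api": "carry_out", "payload": {"steps": [0,0,0.001,0,0,0,0,0,0,0.002,0,0,0,0,0,0,0.002,0,0,0,0,0,0,0.002,0,0,0,0]}}

```text
time_s: 15.4
eef_pos: [0.6333, -0.1033, 0.1304]
eef_rot: [-0.0, 0.815, 0.58, -0.0]
wrist_force: [-12.2, 1.9, 25.1]
opening: 0.377
grasp_force: 64.3
```

Call:
{"api": "carry_out", "payload": {"steps": [0,0,0,0,0,0,0,0,0,0,0,0,0,0,0,0,0,0,0,0,0,0,0,0,0,0,0,0,0,0,0,0,0,0,0]}}

```text
time_s: 15.9
eef_pos: [0.6333, -0.1033, 0.1303]
eef_rot: [-0.0, 0.815, 0.58, -0.0]
wrist_force: [-12.8, 2.4, 25.6]
opening: 0.378
grasp_force: 64.3
```

The hold is steady at the hard stop with 25 N down, so I'm handing in.

```bash
python3 -c "
from bench import ctrl
print(ctrl.hand_in())"
```

```text
the job is handed in; nothing more can be done
None
```

I turned the knob to its stop (shut), let it spring back up, and pushed the flanged grey cap past its click; the gripper is still holding it at about 25 N on the squeezed gasket, and the job was handed in at about 16 s (no verdict was returned).

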